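# Open the blue drill box by its recessed paddle latch

### The job

Open the blue steel box so that the drills inside can be reached: pull up the black paddle recessed in its lid to trip the latch, keep pulling to raise the lid at least 45 degrees, then let go and leave it standing open. Leave the red box shut.

Things in the scene. Friction and masses are not known exactly. Their poses are not given: they have to be found in the camera images.
- blue_pull (a point): where to hold the blue box's black paddle: mid width and thickness, 14 mm from the free end, 123 mm above the desk. Paddle 58 mm long, 40 wide, 16 thick, top flush with the lid, free end towards the robot; pinch it from above across its width. Shut: x level from free end to lid hinge, y along the width, z up. Paddle pivot 44 mm along +x, same height; lid hinge line 199 mm along +x, 2 mm higher.
- blue_paddle (a joint): angle of that paddle from its lid, rad: 0 flush, grows as the free end is pulled up, stop 0.6; past about 0.4 the latch lets the lid go. A spring returns it (3 N at blue_pull, 5 N at the stop). It lies in a steel recess 90 mm long, 136 wide, 38 deep (floor 30 mm below blue_pull), with 48 mm free on each side of the paddle and 25 mm before its free end. Its pivot is parallel to the lid hinge.
- blue_lid (a joint): angle of the blue box's lid, rad: 0 shut, grows as the front edge rises, stop 1.3. Hinged on its far edge; the hinge is stiff, so the lid stays where it is left; raising takes about 10 to 13 N at the paddle. Paddle and blue_pull turn with it. Box 260 mm front to back, 220 wide, 131 tall, fixed to the desk, turned up to 20 degrees, left or right of the red one.
- red_lid (a joint): angle of the lid of the red box, which is the same in all but colour; rad, 0 shut. To be left shut.

How it is judged:
By the outcome, as a careful person would: the job done as asked, in the order asked, and still so for the second after the job is handed in, with the robot touching nothing.
It also fails if it takes over 38 s, if anything falls off the work surface, if the arm or the gripper's body presses on something with over 40 N, if the wrist force passes 120 N, or if a joint passes its speed limit or range.

### The arm

A 6-joint arm with a two-finger parallel gripper is mounted at the origin on the work surface. World frame = base frame: x ahead of the robot, y to its left, z up, the work surface at z = 0. Lengths are in m, angles in rad, forces in N, time in s.
With the tool pointing down it reaches from about 0.35 to 0.975 m from the base axis. Payload 4.9 kg.
Tool frame: the origin (TCP) lies at the very end of the fingers, on their centre line; the grasp point (between the pads) lies 19 mm behind it; z points along the fingers, y is the line along which they close (so a half turn about z gives the same grasp; the last joint's range is limited). The gripper opens to 85 mm and grips with 20 to 120 N. Pads are 22 mm wide; open, the fingers measure 114 mm over their backs; the gripper's body (76 mm by 85 mm) begins 54 mm behind the grasp point. The pads swing forward as they close: fully open they stand 13 mm farther back than shut.
Start: joints at [-1.436, 0.053, 1.613, -0, 1.476, -0.119], TCP at [0.157, -0.605, 0.231] pointing down, gripper open.
Joint ranges: [-3.01, 3.01], [-1.01, 2.22], [0.06, 2.58], [-1.02, 4.17], [0.09, 2.62], [-3.14, 3.14]. Speed limits (rad/s): [2.57, 2.57, 3.14, 3.14, 3.14, 3.14].

### API

Orientations are given as a rotation vector (axis times angle).
In Python, from station import * gives the robot as it stands.
- The arm moves only by the shell command python3 -m crank 'ROWS' [OPENING] [FORCE]. ROWS is JSON, a list of rows, each an object with "offset": the shift along the tool's x, y, z in m, a list of three; "twist": the turn, a rotation vector about the tool's x, y, z in degrees, a list of three. In form: [{"offset": [x, y, z], "twist": [rx, ry, rz]}, ...]. A call has 1 to 20 rows; each row is the pose to reach, as a shift and turn from the pose commanded when the call began, along the tool's axes at that moment; what a row does not reach only later rows make up. A row lasts 1/8 s, in which the tool goes at most 62.5 mm and 10.7 degrees, less where a joint would pass 70% of its speed; a pose out of reach is approached as far as the arm can. A call with a gripper value outside its range is refused whole. OPENING is the opening, from 0 (shut) to 1 (fully open), set as the call begins (- or left out, the last holds). The fingers move at their own pace and stop on an object; FORCE is the grip in N (left out, the last holds). Time passes only in rows, so rows that repeat a pose let the fingers close. It gives the time, the measured TCP pose, the force, the opening and the grip force at its end, in the units of the state.
- get_obs(): the state, without advancing time (a new reading comes with each control period).
- get_image(name): name is "side" or "top"; returns the picture (384x512x3 uint8, red, green, blue); there is no depth.
- get_calibration(name): a dict with "intrinsics" (3x3 intrinsics, pixels), "world_from_camera" (4x4, takes a point from camera to world coordinates). Camera axes: x right, y up, looking along -z (the intrinsics and any distortion apply to the point x, -y, -z); pixel columns grow to the right and rows downward; lengths in m; the calibration is good to about 2 mm. A picture is of the moment at which its call begins. get_calibration takes no time and is no camera call.
- finish_job(): hands the job in; it is judged then, once.
Trained networks look in the newest picture that a camera, given by its name, has taken for a name from the list of things; names that differ only in an ending like _2 or _b are one class to them, and where a whole thing is asked for, a point or a joint stands for the part that bears it (a point fixed in the world has none). Each returns a list of dicts, best first, with "confidence" (0 to 1); they miss things now and then, are a little off and sometimes report something else, mostly with a low value. They report only what shows in the picture. A call takes as long as a camera call.
- cut_out(query, camera): "region" (384x512 bool, what is visible of it) and "rect" ([centre column, centre row, width, height] in pixels, round what is visible of it).
The state is a dict: "t": time; "q": joint angles; "dq": joint speeds; "effort": joint torques, N m; "tool_pos": TCP position; "tool_rot": TCP orientation; "contact_force": force on the tool from outside, world axes, zero at the start; "wrist_torque": the same for the moment, N m; "opening": finger opening in m; "grip_force": force on a finger pad.
Only numpy, scipy, OpenCV 4.12 (cv2) and the standard library are available. Lean on these libraries where they do the work, as an engineer would, in place of code of your own. Each camera call takes 0.05 s, during which the arm holds its last target. There are 200 camera calls.

## Working session

There is one attempt and no reset: what is moved stays moved. The work goes in short steps, Python scripts to look and compute and a shell command to move; the robot and the scene stay as the last step left them, time stands still between calls to the robot, and variables do not carry over. Pictures are saved under pics/ and viewed, at most 10 in all, crops included, and the job is handed in when it is done.

```bash
mkdir -p pics; ls
cat > h.py <<'E'
from station import *
import numpy as np, cv2
from scipy.spatial.transform import Rotation as R
def ray(cam,u,v):
    c=get_calibration(cam);K=np.array(c["intrinsics"]);T=np.array(c["world_from_camera"])
    d=np.linalg.inv(K)@[u,v,1]; d=np.array([d[0],-d[1],-d[2]])
    return T[:3,3],T[:3,:3]@d
def onz(cam,u,v,z):
    o,d=ray(cam,u,v); return o+d*(z-o[2])/d[2]
def proj(cam,p):
    c=get_calibration(cam);K=np.array(c["intrinsics"]);T=np.array(c["world_from_camera"])
    q=T[:3,:3].T@(np.array(p)-T[:3,3]); w=K@[q[0],-q[1],-q[2]]; return w[:2]/w[2]
E
python3 - <<'E'
from h import *
for n in("top","side"):
    im=get_image(n); cv2.imwrite(f"pics/{n}0.png",im[:,:,::-1])
    print(get_calibration(n))
    for q in("blue_paddle","blue_lid","blue_pull"):
        for r in cut_out(q,n)[:3]:
            m=r["region"].astype(np.uint8); b=cv2.minAreaRect(cv2.findNonZero(m)) if m.any() else None
            print(n,q,r["confidence"],r["rect"],m.sum(),b)
            if n=="top" and b: print([onz(n,*p,.131).round(4).tolist() for p in cv2.boxPoints(b)])
print(get_obs())
E
```

```text
pics
{'intrinsics': array([[446.12253081,   0.        , 252.54165745],
       [  0.        , 446.12253081, 193.32617631],
       [  0.        ,   0.        ,   1.        ]]), 'world_from_camera': array([[ 0.02012108,  0.99576249, -0.08973409,  0.53465058],
       [-0.99979667,  0.01992078, -0.0031273 , -0.01751355],
       [-0.00132648,  0.08977877,  0.99596085,  1.06550764],
       [ 0.        ,  0.        ,  0.        ,  1.        ]])}
top blue_paddle 0.59 [359.6, 210.8, 28.7, 33.3] 620 ((359.6731872558594, 209.2295684814453), (29.193038940429688, 29.442550659179688), 3.5763344764709473)
[[0.5604, -0.2073, 0.131], [0.6221, -0.2111, 0.131], [0.6195, -0.2723, 0.131], [0.5578, -0.2682, 0.131]]
top blue_lid 0.94 [362.0, 187.9, 123.0, 138.0] 13625 ((362.4783935546875, 186.22372436523438), (110.48385620117188, 126.79474639892578), 5.52754020690918)
[[0.515, -0.1184, 0.131], [0.7834, -0.1417, 0.131], [0.7649, -0.376, 0.131], [0.4976, -0.3469, 0.131]]
{'intrinsics': array([[351.10826545,   0.        , 253.64242419],
       [  0.        , 351.10826545, 185.20496579],
       [  0.        ,  
[... 691 characters left out ...]
4)
{'t': 0.4, 'q': array([-1.43601190e+00,  5.27841121e-02,  1.61309543e+00,  1.00159982e-05,
        1.47603718e+00, -1.18993497e-01]), 'dq': array([-4.77154767e-04, -1.09382321e-03, -2.75783561e-03, -4.67738601e-04,
       -1.32689121e-05, -3.43129108e-04]), 'effort': array([-1.31218902e-03, -3.93054843e+01, -3.69811499e+01, -2.26998322e-04,
        2.47813347e-03,  1.29996954e-05]), 'tool_pos': array([ 0.15690589, -0.60486689,  0.23113451]), 'tool_rot': array([-3.11601413e+00, -3.97522077e-01, -1.16414549e-05]), 'contact_force': array([-0.25381605, -0.21272678,  0.17941338]), 'wrist_torque': array([ 0.00174554, -0.03657715,  0.01974573]), 'grip_force': 0.0, 'opening': 0.08540865223534526}
```

Run:
```python
import cv2
a=cv2.imread("pics/top0.png")[90:290,150:450]
cv2.imwrite("pics/c1.png",cv2.resize(a,None,fx=2.66,fy=2.66,interpolation=cv2.INTER_CUBIC))
```

```text
(no output)
```

View pics/c1.png

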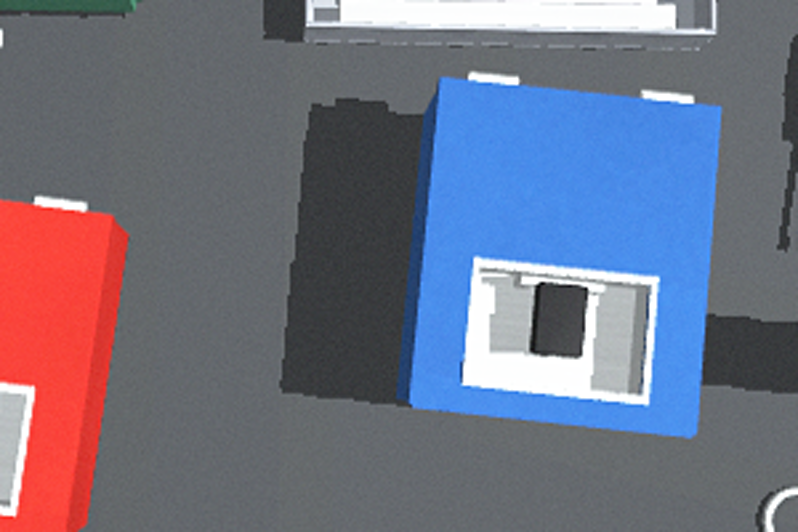

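View pics/side0.png

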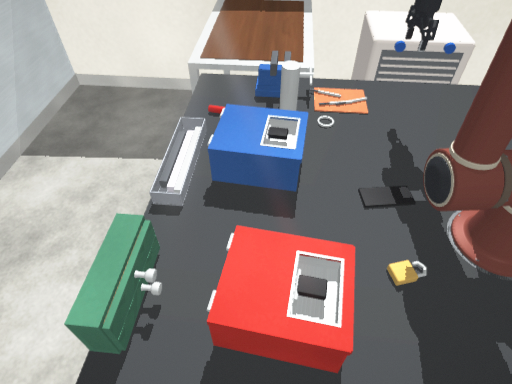

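The top view shows the blue box with its lid corners at crop (440,78), (721,107), (695,437) and (411,407). The paddle spans crop (537,283) to (583,358). The red box is clear of it to the left, and a tall white cylinder stands on the blue box's right side.

Run:
```python
from h import *
f=lambda p,z:onz("top",150+p[0]/2.66,90+p[1]/2.66,z)
L=[f(p,.131) for p in [(440,78),(721,107),(695,437),(411,407)]]
for p in L:print(p.round(4))
bk=(L[0]+L[1])/2; fr=(L[2]+L[3])/2; c=bk-fr
print("len",np.linalg.norm(c),np.linalg.norm(L[0]-L[1]),"yaw",np.degrees(np.arctan2(c[1],c[0])))
w=L[0]-L[1]; print("yaw2",np.degrees(np.arctan2(-w[0],w[1])))
P=[f(p,.131) for p in [(537,283),(588,287),(583,358),(530,354)]]
yaw=np.arctan2(c[1],c[0]); x=np.array([np.cos(yaw),np.sin(yaw),0])
for p in P:print(p.round(4))
end=(P[2]+P[3])/2; pull=end+.014*x; print("pull",pull, "from box front",(pull-fr)@x,"lat",(pull-fr)@[-x[1],x[0],0])
for r in cut_out("blue_paddle","side")[:1]:
  print(r["rect"],proj("side",pull*[1,1,0]+[0,0,.131]),proj("side",(end+.029*x)))
o=get_obs();M=R.from_rotvec(o["tool_rot"]).as_matrix();print(M)
# target: tool z down, tool y along box y (either sign)
xa=x
G=np.column_stack([xa,np.cross([0,0,-1.],xa),[0,0,-1.]])
for S in (G,G@np.diag([-1,-1,1])):
  print("twist",np.degrees(R.from_matrix(M.T@S).as_rotvec()))
print("offset to grasp-above z=.20 TCP",M.T@(np.array([pull[0],pull[1],.2])-o["tool_pos"]))
```

```text
[ 0.7801 -0.1456  0.131 ]
[ 0.7609 -0.3706  0.131 ]
[ 0.4984 -0.3467  0.131 ]
[ 0.5172 -0.1248  0.131 ]
len 0.2636869363690122 0.22584710997353674 yaw -4.853389078453575
yaw2 -4.880782632948064
[ 0.6166 -0.2234  0.131 ]
[ 0.6142 -0.2637  0.131 ]
[ 0.5582 -0.2595  0.131 ]
[ 0.5605 -0.2179  0.131 ]
pull [ 0.57325791 -0.23990744  0.131     ] from box front 0.065603222612785 lat 0.0014291645699070993
[278.5, 132.8, 23.3, 14.3] [282.64510632 131.56837361] [277.60282473 131.02138762]
[[ 9.67970644e-01  2.51063401e-01 -1.20276595e-05]
 [ 2.51063400e-01 -9.67970634e-01  1.45755236e-04]
 [ 2.49513841e-05 -1.44106495e-04 -9.99999989e-01]]
twist [-8.41966174e-03 -1.85443968e-05  1.93938368e+01]
twist [ 2.62419898e-05 -1.19145788e-02 -1.60606163e+02]
offset to grasp-above z=.20 TCP [ 0.49465491 -0.24880862  0.03126263]
```

View pics/top0.png

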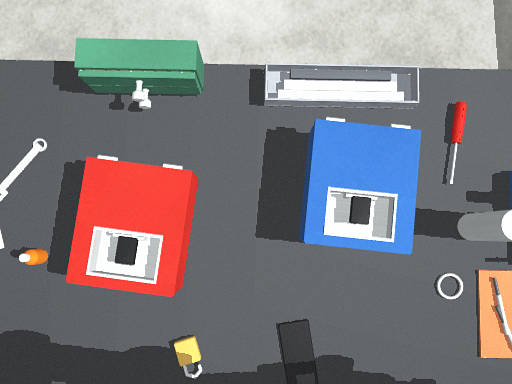

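Run:
```python
from h import *
# cylinder in side view: base ~ (290,108) seen behind box; top (290,66)
for z in(.1,.15,.2,.25): print(z,onz("side",290,66,z).round(3))
```

```text
0.1 [ 0.563 -0.696  0.1  ]
0.15 [ 0.563 -0.6    0.15 ]
0.2 [ 0.564 -0.505  0.2  ]
0.25 [ 0.564 -0.409  0.25 ]
```

The top view confirms the blue box on the right, with its paddle at about (360,210). The cylinder at (490,225) is clear of the path I'll take to get above the paddle.

```bash
python3 -m crank '[{"offset":[0.05,-0.025,0],"twist":[0,0,2]},{"offset":[0.1,-0.05,0],"twist":[0,0,4]},{"offset":[0.15,-0.075,0],"twist":[0,0,6]},{"offset":[0.2,-0.1,0],"twist":[0,0,8]},{"offset":[0.25,-0.125,0],"twist":[0,0,10]},{"offset":[0.3,-0.15,0],"twist":[0,0,12]},{"offset":[0.35,-0.175,0.005],"twist":[0,0,14]},{"offset":[0.4,-0.2,0.01],"twist":[0,0,16]},{"offset":[0.45,-0.225,0.015],"twist":[0,0,18]},{"offset":[0.494,-0.249,0.021],"twist":[0,0,19.4]},{"offset":[0.494,-0.249,0.021],"twist":[0,0,19.4]},{"offset":[0.494,-0.249,0.021],"twist":[0,0,19.4]},{"offset":[0.494,-0.249,0.021],"twist":[0,0,19.4]}]' 1
python3 - <<'E'
from h import *
o=get_obs();M=R.from_rotvec(o["tool_rot"]).as_matrix();print(o["t"],o["tool_pos"],o["q"].round(2),M.round(3))
for n in("top","side"):
    im=get_image(n); u=proj(n,[.575,-.24,.131]).astype(int);w=60
    print(n,u,proj(n,o["tool_pos"]))
    c=im[max(0,u[1]-w):u[1]+w,u[0]-w:u[0]+w,::-1]
    cv2.imwrite(f"pics/{n}1.png",cv2.resize(c,(480,480),interpolation=cv2.INTER_CUBIC))
a,b=[cv2.imread(f"pics/{n}1.png")[:, :400] for n in("top","side")]
cv2.imwrite("pics/both1.png",np.hstack([a,b]))
E
```

```text
t: 2.08
tool_pos: [0.572, -0.2409, 0.2106]
tool_rot: [3.138, -0.135, 0.0]
contact_force: [-0.4, 0.5, -0.3]
opening: 0.0856
grip_force: 0.0
2.075 [ 0.57200855 -0.24088838  0.21064237] [-0.52  0.06  1.64 -0.    1.44  1.14] [[ 0.996 -0.086  0.   ]
 [-0.086 -0.996 -0.   ]
 [ 0.     0.    -1.   ]]
top [359 216] [370.18303985 216.30905152]
side [282 131] [284.60705124 108.52365831]
```

View pics/both1.png

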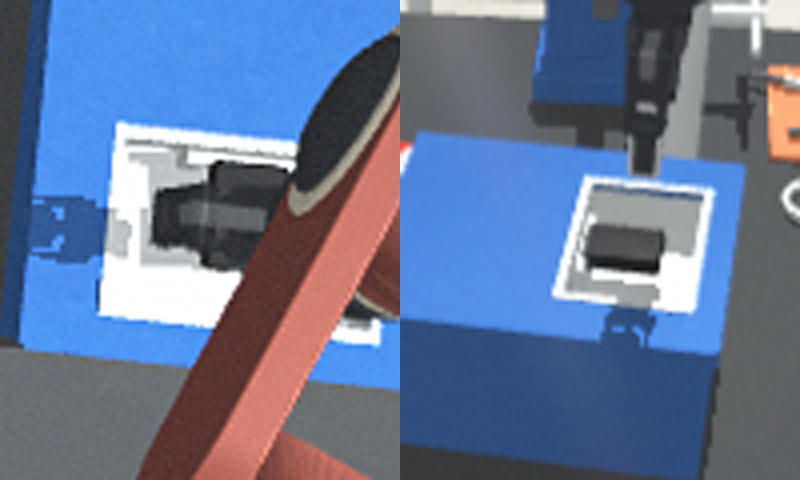

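The close look shows the gripper above the paddle. In the side crop the paddle's free-end corners are at about (662,228) and (660,260). I'll check these against my estimate.

Run:
```python
from h import *
for p in [(.5582,-.2595),(.5605,-.2179),(.6166,-.2234),(.6142,-.2637)]:
    u=proj("side",[*p,.131]); print(u.round(1),((u-[222,71])*4+[400,0]).round(0))
for q in [(662,228),(660,256),(585,252),(590,225)]:
    print(onz("side",(q[0]-400)/4+222,q[1]/4+71,.131).round(4))
```

```text
[288.  127.8] [664. 227.]
[286.7 136.5] [659. 262.]
[267.6 134.2] [582. 253.]
[269.4 125.9] [589. 220.]
[ 0.5596 -0.2584  0.131 ]
[ 0.5599 -0.2249  0.131 ]
[ 0.6147 -0.2246  0.131 ]
[ 0.6133 -0.2572  0.131 ]
```

```bash
python3 -m crank '[{"offset":[0.001,0,0.03],"twist":[0,0,0]},{"offset":[0.001,0,0.06],"twist":[0,0,0]},{"offset":[0.001,-0.001,0.085],"twist":[0,0,0]},{"offset":[0.001,-0.001,0.1],"twist":[0,0,0]},{"offset":[0.001,-0.001,0.107],"twist":[0,0,0]},{"offset":[0.001,-0.001,0.107],"twist":[0,0,0]},{"offset":[0.001,-0.001,0.107],"twist":[0,0,0]}]' 1
python3 -m crank '[{"offset":[0,0,0],"twist":[0,0,0]},{"offset":[0,0,0],"twist":[0,0,0]},{"offset":[0,0,0],"twist":[0,0,0]},{"offset":[0,0,0],"twist":[0,0,0]},{"offset":[0,0,0],"twist":[0,0,0]},{"offset":[0,0,0],"twist":[0,0,0]},{"offset":[0,0,0],"twist":[0,0,0]},{"offset":[0,0,0],"twist":[0,0,0]}]' 0 60
```

```text
t: 3.05
tool_pos: [0.5744, -0.2395, 0.1046]
tool_rot: [3.138, -0.133, 0.003]
contact_force: [-0.4, 0.2, 0.7]
opening: 0.0856
grip_force: 0.0
t: 4.05
tool_pos: [0.5735, -0.2425, 0.1049]
tool_rot: [3.132, -0.133, 0.001]
contact_force: [-3.0, -8.1, 2.4]
opening: 0.0389
grip_force: 63.3
```

Run:
```python
import numpy as np
from scipy.spatial.transform import Rotation as R
# tool frame: x along box x, z down. g = shift of the grasp point; TCP = grasp + 19mm along tool z
def rot(v,a): c,s=np.cos(a),np.sin(a); return np.array([v[0]*c+v[1]*s,-v[0]*s+v[1]*c])
H=np.array([199,2.]);P0=np.array([44,0.])
def row(L,P,T):
    g=H+rot(P0-H+rot(-P0,P),L)
    t=g+19*rot(np.array([0,-1]),T)-np.array([0,-19])
    return L,P,round(np.degrees(T),1),(t[0].round(1),0,(-t[1]).round(1))
for P in np.arange(.1,.61,.1): print(row(0,P,P))
for L in np.arange(.05,1.06,.05):
    print(row(L,.6,min(.6+L*.5,1.1)))
```

```text
(0, np.float64(0.1), np.float64(5.7), (np.float64(-1.7), 0, np.float64(-4.5)))
(0, np.float64(0.2), np.float64(11.5), (np.float64(-2.9), 0, np.float64(-9.1)))
(0, np.float64(0.30000000000000004), np.float64(17.2), (np.float64(-3.6), 0, np.float64(-13.9)))
(0, np.float64(0.4), np.float64(22.9), (np.float64(-3.9), 0, np.float64(-18.6)))
(0, np.float64(0.5), np.float64(28.6), (np.float64(-3.7), 0, np.float64(-23.4)))
(0, np.float64(0.6), np.float64(34.4), (np.float64(-3.0), 0, np.float64(-28.2)))
(np.float64(0.05), 0.6, np.float64(35.8), (np.float64(-2.1), 0, np.float64(-38.0)))
(np.float64(0.1), 0.6, np.float64(37.2), (np.float64(-0.6), 0, np.float64(-47.7)))
(np.float64(0.15000000000000002), 0.6, np.float64(38.7), (np.float64(1.4), 0, np.float64(-57.3)))
(np.float64(0.2), 0.6, np.float64(40.1), (np.float64(3.8), 0, np.float64(-66.9)))
(np.float64(0.25), 0.6, np.float64(41.5), (np.float64(6.7), 0, np.float64(-76.2)))
(np.float64(0.3), 0.6, np.float64(43.0), (np.float64(10.0), 0, np.float64(-85.5)))
(np.float64(0.35000000000000003), 0.6, np.float64(44.4), (np.float64(13.8), 0, np.float6
[... 595 characters left out ...]
(54.4), (np.float64(51.9), 0, np.float64(-150.7)))
(np.float64(0.7500000000000001), 0.6, np.float64(55.9), (np.float64(58.9), 0, np.float64(-157.5)))
(np.float64(0.8), 0.6, np.float64(57.3), (np.float64(66.1), 0, np.float64(-163.9)))
(np.float64(0.8500000000000001), 0.6, np.float64(58.7), (np.float64(73.7), 0, np.float64(-169.9)))
(np.float64(0.9000000000000001), 0.6, np.float64(60.2), (np.float64(81.5), 0, np.float64(-175.6)))
(np.float64(0.9500000000000001), 0.6, np.float64(61.6), (np.float64(89.6), 0, np.float64(-180.9)))
(np.float64(1.0), 0.6, np.float64(63.0), (np.float64(97.9), 0, np.float64(-185.7)))
(np.float64(1.05), 0.6, np.float64(63.0), (np.float64(106.7), 0, np.float64(-189.7)))
```

Gripped at 39 mm opening. Next I'll trip the latch by following the paddle's arc.

```bash
python3 -m crank '[{"offset":[-0.001,0.002,-0.002],"twist":[0,-3,0]},{"offset":[-0.0017,0.002,-0.0045],"twist":[0,-5.7,0]},{"offset":[-0.0024,0.002,-0.007],"twist":[0,-8.5,0]},{"offset":[-0.0029,0.002,-0.009],"twist":[0,-11.5,0]},{"offset":[-0.0033,0.002,-0.0115],"twist":[0,-14.5,0]},{"offset":[-0.0036,0.002,-0.014],"twist":[0,-17,0]},{"offset":[-0.0038,0.002,-0.0163],"twist":[0,-20,0]},{"offset":[-0.0039,0.002,-0.0186],"twist":[0,-23,0]},{"offset":[-0.0038,0.002,-0.021],"twist":[0,-26,0]},{"offset":[-0.0037,0.002,-0.0234],"twist":[0,-28.5,0]},{"offset":[-0.0034,0.002,-0.0258],"twist":[0,-31.5,0]},{"offset":[-0.0034,0.002,-0.0258],"twist":[0,-31.5,0]}]'
python3 - <<'E'
from h import *
o=get_obs();print(o["q"].round(2),o["wrist_torque"])
E
```

```text
t: 5.55
tool_pos: [0.5703, -0.2422, 0.13]
tool_rot: [-3.002, 0.128, 0.847]
contact_force: [-3.1, -4.8, 2.7]
opening: 0.039
grip_force: 63.1
[-0.44  0.47  1.37 -0.19  1.83  1.22] [-0.62871805  0.09502316  0.70690127]
```

Run:
```python
import numpy as np
def rot(v,a): c,s=np.cos(a),np.sin(a); return np.array([v[0]*c+v[1]*s,-v[0]*s+v[1]*c])
H=np.array([199,2.]);P0=np.array([44,0.]);T0=np.radians(31.5)
t0=np.array([-3.4,25.8])
for L in [0,.03,.06,.1,.15,.2,.25,.3,.35,.4,.45,.5,.55,.6,.65,.7,.75,.8,.85,.9,.95,1.,1.05]:
    T=min(.55+L*.55,1.08)
    g=H+rot(P0-H+rot(-P0,.6),L)
    t=g+19*rot(np.array([0,-1]),T)-np.array([0,-19])
    d=rot(t-t0,-T0)
    print(L,[(d[0]/1e3).round(4),(-d[1]/1e3).round(4)],np.degrees(T0-T).round(1))
```

```text
0 [np.float64(0.0), np.float64(-0.0022)] -0.0
0.03 [np.float64(-0.0026), np.float64(-0.0075)] -1.0
0.06 [np.float64(-0.0051), np.float64(-0.0128)] -1.9
0.1 [np.float64(-0.0082), np.float64(-0.0201)] -3.2
0.15 [np.float64(-0.0116), np.float64(-0.0293)] -4.7
0.2 [np.float64(-0.0146), np.float64(-0.0387)] -6.3
0.25 [np.float64(-0.0171), np.float64(-0.0482)] -7.9
0.3 [np.float64(-0.0191), np.float64(-0.0578)] -9.5
0.35 [np.float64(-0.0206), np.float64(-0.0674)] -11.0
0.4 [np.float64(-0.0216), np.float64(-0.0772)] -12.6
0.45 [np.float64(-0.0222), np.float64(-0.0869)] -14.2
0.5 [np.float64(-0.0223), np.float64(-0.0967)] -15.8
0.55 [np.float64(-0.0219), np.float64(-0.1064)] -17.3
0.6 [np.float64(-0.021), np.float64(-0.1161)] -18.9
0.65 [np.float64(-0.0196), np.float64(-0.1257)] -20.5
0.7 [np.float64(-0.0178), np.float64(-0.1353)] -22.1
0.75 [np.float64(-0.0155), np.float64(-0.1447)] -23.6
0.8 [np.float64(-0.0127), np.float64(-0.154)] -25.2
0.85 [np.float64(-0.0095), np.float64(-0.1631)] -26.8
0.9 [np.float64(-0.0058), np.float64(-0.172)] -28.4
0.95 [np.float64(-0.0017), np.float64(-0.1808)] -29.9
1.0 [np.float64(0.0032), np.float64(-0.1891)] -30.4
1.05 [np.float64(0.0086), np.float64(-0.1971)] -30.4
```

```bash
python3 -m crank '[{"offset":[0,0,-0.0022],"twist":[0,0,0]},{"offset":[-0.0026,0,-0.0075],"twist":[0,-1,0]},{"offset":[-0.0051,0,-0.0128],"twist":[0,-1.9,0]},{"offset":[-0.0082,0,-0.0201],"twist":[0,-3.2,0]},{"offset":[-0.0116,0,-0.0293],"twist":[0,-4.7,0]},{"offset":[-0.0146,0,-0.0387],"twist":[0,-6.3,0]},{"offset":[-0.0171,0,-0.0482],"twist":[0,-7.9,0]},{"offset":[-0.0191,0,-0.0578],"twist":[0,-9.5,0]},{"offset":[-0.0191,0,-0.0578],"twist":[0,-9.5,0]}]'
python3 - <<'E'
from h import *
o=get_obs();print(o["q"].round(2),o["wrist_torque"])
im=get_image("side");cv2.imwrite("pics/side2.png",cv2.resize(im[50:230,160:400,::-1],None,fx=3,fy=3))
E
```

```text
t: 6.68
tool_pos: [0.5798, -0.243, 0.1857]
tool_rot: [-2.905, 0.127, 1.109]
contact_force: [-16.1, -5.9, -4.1]
opening: 0.0389
grip_force: 62.5
[-0.42  0.55  1.21 -0.25  2.07  1.2 ] [-0.69880131  1.53025706  0.90373575]
```

View pics/side2.png

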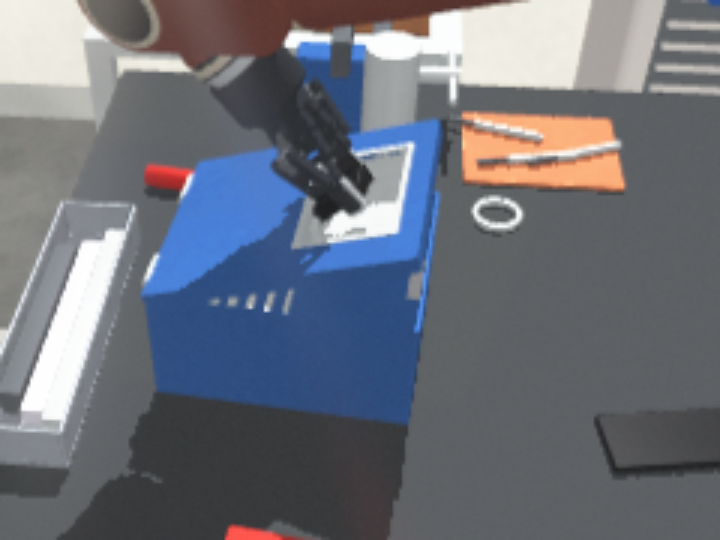

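The lid is up about 17°, the paddle is held and the red box hasn't been touched. I'll keep going along the arc.

Run:
```python
import numpy as np
def rot(v,a): c,s=np.cos(a),np.sin(a); return np.array([v[0]*c+v[1]*s,-v[0]*s+v[1]*c])
H=np.array([199,2.]);P0=np.array([44,0.])
def tc(L):
    T=min(.55+L*.55,1.08)
    g=H+rot(P0-H+rot(-P0,.6),L)
    return g+19*rot(np.array([0,-1]),T)-np.array([0,-19]),T
t0,T0=tc(.3)
for L in np.arange(.35,1.13,.05):
    t,T=tc(L); t=t-[3*min(1,(L-.3)/.15),0]
    d=rot(t-t0,-T0)
    print(L.round(2),[(d[0]/1e3).round(4),0,(-d[1]/1e3).round(4)],np.degrees(T0-T).round(1))
```

```text
0.35 [np.float64(-0.0039), 0, np.float64(-0.0086)] -1.6
0.4 [np.float64(-0.0072), 0, np.float64(-0.0174)] -3.2
0.45 [np.float64(-0.0102), 0, np.float64(-0.0263)] -4.7
0.5 [np.float64(-0.0118), 0, np.float64(-0.0359)] -6.3
0.55 [np.float64(-0.0131), 0, np.float64(-0.0456)] -7.9
0.6 [np.float64(-0.0138), 0, np.float64(-0.0553)] -9.5
0.65 [np.float64(-0.014), 0, np.float64(-0.065)] -11.0
0.7 [np.float64(-0.0138), 0, np.float64(-0.0747)] -12.6
0.75 [np.float64(-0.013), 0, np.float64(-0.0844)] -14.2
0.8 [np.float64(-0.0118), 0, np.float64(-0.094)] -15.8
0.85 [np.float64(-0.0101), 0, np.float64(-0.1035)] -17.3
0.9 [np.float64(-0.008), 0, np.float64(-0.1129)] -18.9
0.95 [np.float64(-0.0054), 0, np.float64(-0.1222)] -20.5
1.0 [np.float64(-0.0019), 0, np.float64(-0.1312)] -20.9
1.05 [np.float64(0.0021), 0, np.float64(-0.14)] -20.9
1.1 [np.float64(0.0065), 0, np.float64(-0.1485)] -20.9
```

```bash
python3 -m crank '[{"offset":[-0.0039,0,-0.0086],"twist":[0,-1.6,0]},{"offset":[-0.0072,0,-0.0174],"twist":[0,-3.2,0]},{"offset":[-0.0102,0,-0.0263],"twist":[0,-4.7,0]},{"offset":[-0.0118,0,-0.0359],"twist":[0,-6.3,0]},{"offset":[-0.0131,0,-0.0456],"twist":[0,-7.9,0]},{"offset":[-0.0138,0,-0.0553],"twist":[0,-9.5,0]},{"offset":[-0.014,0,-0.065],"twist":[0,-11,0]},{"offset":[-0.0138,0,-0.0747],"twist":[0,-12.6,0]},{"offset":[-0.0138,0,-0.0747],"twist":[0,-12.6,0]}]'
python3 - <<'E'
from h import *
o=get_obs();print(o["q"].round(2),o["wrist_torque"])
E
```

```text
t: 7.85
tool_pos: [0.6194, -0.2464, 0.2559]
tool_rot: [-2.758, 0.126, 1.414]
contact_force: [-21.8, -3.6, 7.6]
opening: 0.0389
grip_force: 62.5
[-0.39  0.72  0.92 -0.36  2.39  1.13] [-0.25637679  2.84639076  1.21806238]
```

Run:
```python
import numpy as np
def rot(v,a): c,s=np.cos(a),np.sin(a); return np.array([v[0]*c+v[1]*s,-v[0]*s+v[1]*c])
H=np.array([199,2.]);P0=np.array([44,0.])
def tc(L,e):
    T=min(.55+L*.55,1.02)
    v=rot(P0-H+rot(-P0,.6),L); g=H+v*(1+e/193)
    return g+19*rot(np.array([0,-1]),T)-np.array([0,-19]),T
t0,T0=tc(.7,0)
for L in np.arange(.75,1.11,.05):
    t,T=tc(L,min(6,(L-.7)*60))
    d=rot(t-t0,-T0)
    print(L.round(2),[(d[0]/1e3).round(4),0,(-d[1]/1e3).round(4)],np.degrees(T0-T).round(1))
```

```text
0.75 [np.float64(-0.0044), 0, np.float64(-0.0094)] -1.6
0.8 [np.float64(-0.0083), 0, np.float64(-0.0191)] -3.2
0.85 [np.float64(-0.0087), 0, np.float64(-0.0291)] -4.7
0.9 [np.float64(-0.0082), 0, np.float64(-0.039)] -4.9
0.95 [np.float64(-0.0071), 0, np.float64(-0.0489)] -4.9
1.0 [np.float64(-0.0056), 0, np.float64(-0.0587)] -4.9
1.05 [np.float64(-0.0035), 0, np.float64(-0.0684)] -4.9
1.1 [np.float64(-0.001), 0, np.float64(-0.078)] -4.9
```

```bash
python3 -m crank '[{"offset":[-0.0044,0,-0.0094],"twist":[0,-1.6,0]},{"offset":[-0.0083,0,-0.0191],"twist":[0,-3.2,0]},{"offset":[-0.0087,0,-0.0291],"twist":[0,-4.7,0]},{"offset":[-0.0082,0,-0.039],"twist":[0,-4.9,0]},{"offset":[-0.0071,0,-0.0489],"twist":[0,-4.9,0]},{"offset":[-0.0056,0,-0.0587],"twist":[0,-4.9,0]},{"offset":[-0.0056,0,-0.0587],"twist":[0,-4.9,0]}]'
python3 - <<'E'
from h import *
o=get_obs();print(o["q"].round(2),o["wrist_torque"],R.from_rotvec(o["tool_rot"]).as_matrix().round(2))
a=get_image("side")[30:230,160:360,::-1];b=get_image("top")[100:300,250:450,::-1]
cv2.imwrite("pics/b3.png",cv2.resize(np.hstack([a,b]),None,fx=2,fy=2))
E
```

```text
t: 8.72
tool_pos: [0.6656, -0.2505, 0.2917]
tool_rot: [-2.701, 0.118, 1.517]
contact_force: [-4.0, -6.1, -1.4]
opening: 0.0391
grip_force: 63.4
[-0.37  0.88  0.66 -0.45  2.56  1.03] [-0.41521436  0.31434857  0.81650459] [[ 0.52 -0.09 -0.85]
 [-0.05 -1.    0.07]
 [-0.85  0.   -0.52]]
```

View pics/b3.png

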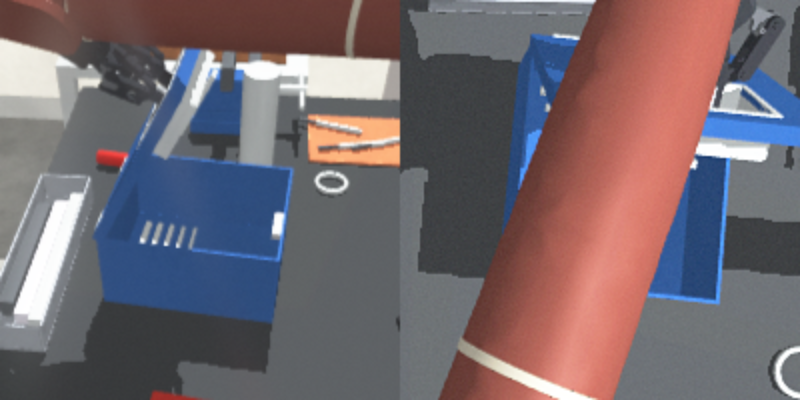

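The lid is up about 56°, and the retreat axis is normal to the lid. I'll release and back off along it.

```bash
python3 -m crank '[{"offset":[0,0,0],"twist":[0,0,0]},{"offset":[0,0,0],"twist":[0,0,0]},{"offset":[0,0,0],"twist":[0,0,0]},{"offset":[0,0,0],"twist":[0,0,0]},{"offset":[0,0,0],"twist":[0,0,0]},{"offset":[0,0,0],"twist":[0,0,0]}]' 0.85
python3 -m crank '[{"offset":[0,0,-0.01],"twist":[0,0,0]},{"offset":[0,0,-0.02],"twist":[0,0,0]},{"offset":[0,0,-0.03],"twist":[0,0,0]},{"offset":[0,0,-0.04],"twist":[0,0,0]},{"offset":[0,0,-0.05],"twist":[0,0,0]},{"offset":[0,0,-0.06],"twist":[0,0,0]},{"offset":[0,0,-0.06],"twist":[0,0,0]}]'
python3 - <<'E'
from h import *
o=get_obs();print(o["q"].round(2),o["contact_force"])
a=get_image("side")[20:220,130:330,::-1];b=get_image("top")[100:300,250:450,::-1]
cv2.imwrite("pics/b4.png",cv2.resize(np.hstack([a,b]),None,fx=2,fy=2))
E
```

```text
t: 9.57
tool_pos: [0.6662, -0.2488, 0.2931]
tool_rot: [-2.703, 0.115, 1.514]
contact_force: [0.0, -0.3, -0.4]
opening: 0.073
grip_force: 0.0
t: 10.45
tool_pos: [0.6975, -0.2527, 0.3112]
tool_rot: [-2.732, 0.105, 1.49]
contact_force: [-0.3, -0.1, 0.1]
opening: 0.0726
grip_force: 0.0
[-0.36  0.96  0.48 -0.5   2.62  0.98] [-0.34174256 -0.10980106  0.12371584]
```

View pics/b4.png

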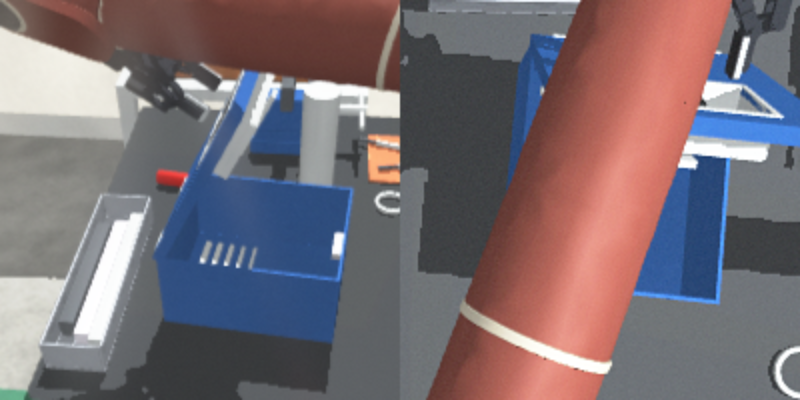

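The lid stands open and the fingers are clear of the paddle, but joint 5 is at its range edge. I'll lift and reduce the tilt to ease it back.

```bash
python3 -m crank '[{"offset":[-0.008,0,-0.005],"twist":[0,2,0]},{"offset":[-0.017,0,-0.01],"twist":[0,5,0]},{"offset":[-0.025,0,-0.015],"twist":[0,8,0]},{"offset":[-0.034,0,-0.021],"twist":[0,11,0]},{"offset":[-0.042,0,-0.026],"twist":[0,14,0]},{"offset":[-0.051,0,-0.031],"twist":[0,17,0]},{"offset":[-0.06,0,-0.036],"twist":[0,20,0]},{"offset":[-0.06,0,-0.036],"twist":[0,20,0]},{"offset":[-0.06,0,-0.036],"twist":[0,20,0]}]'
python3 - <<'E'
from h import *
o=get_obs();print(o["q"].round(2),o["contact_force"])
a=get_image("side")[20:220,130:330,::-1];b=get_image("top")[100:300,250:450,::-1]
cv2.imwrite("pics/b5.png",cv2.resize(np.hstack([a,b]),None,fx=2,fy=2))
E
```

```text
t: 11.68
tool_pos: [0.6952, -0.252, 0.3803]
tool_rot: [-2.96, 0.111, 0.999]
contact_force: [0.2, 0.2, -1.1]
opening: 0.0728
grip_force: 0.0
[-0.38  0.73  0.61 -0.28  2.41  1.12] [ 0.21615168  0.17772848 -1.06812758]
```

View pics/b5.png

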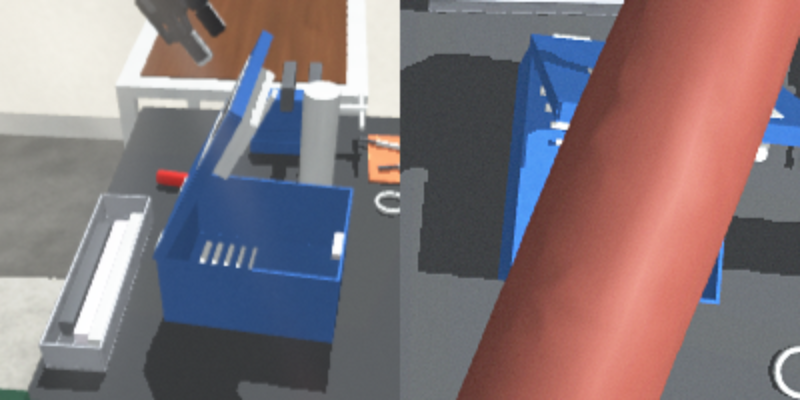

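The lid stands open at about 56° with the gripper well clear of it.

```bash
python3 -c "
from station import *
print(finish_job())"
```

```text
the job is handed in; nothing more can be done
None
```

I opened the blue box: pulling up the paddle tripped the latch, and its lid now stands open at about 56°, with the arm clear of it and the red box never approached; the job was handed in at about 12 s, though no verdict was shown and joint 5 briefly reached (2.62 rad) its range limit during the retreat.

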